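Put the spade bit away in its pop-lid case

TASK

Put the spade bit away: press down the thumb latch on the front of the bit case so that its sprung lid pops open, and lower the bit into the case, holding it until it is down inside rather than dropping it from above. Then push the lid shut until it snaps and stays closed, and leave the drill, ring and brackets where they are.

Things in the scene. Friction and masses are not known exactly. Their poses are not given: they have to be found in the camera images.
- case: Black plastic bit case fixed to the table: tray 120 (x) by 210 (y) by 38 mm high, walls and floor 5 mm thick, grey lid. Origin: centre of its underside. -x is the front, with the thumb latch; the lid hinges along the +x top edge (line at x = +60, z = 40 mm). Inside 110 by 200 mm: the bit fits only laid about along y, either way round.
- lid (a joint): Grey lid 120 by 210 by 6 mm. Angle in rad: 0 to 0.03 latched shut; unlatched it springs to about 2.1 (leaning back, free edge 62 mm beyond the hinge line, 145 mm above the table) and yields to 2.3. The spring pushes back 1 to 2 N at the free edge. Below about 0.14 the edge rides over the latch hook; about 5 N at lid_press snaps it in; it bottoms at 0.
- lid_press (a point): Point on the lid's outer (upper) face, mid-width, 85 mm from the hinge line, moving with the lid: where to push it shut. z: outward normal. Shut, it is 46 mm above the table. The latch hook stands 16 mm above the shut lid just in front of its front edge, over the middle 36 mm: keep off it.
- latch (a joint): Thumb latch, a sprung steel rocker on the front of the case. Angle in rad: 0 at rest, 0.28 fully pressed; it lets the lid go between 0.12 and 0.26.
- latch_pad (a point): Centre of the top of the thumb pad, a level steel plate 46 (x) by 60 (y) by 7 mm in front of the case, its top 32 mm above the table; the point is 36 mm before the case's front wall. The hook rises 23 mm behind it, to 62 mm above the table. Pressing here straight down 8 to 9 mm (its full travel) with 2 to 4 N frees the lid.
- bit_center (a point): Loose chrome-steel spade bit, 160 mm long, 0.09 to 0.18 kg, lying flat. The point is mid-length on its axis, 5 mm above what it lies on, on the shank, close to its balance point. x runs along the bit towards the cutting end: straight shank 10 mm across from -80 to +35 mm, then a flat paddle 32 mm wide (y) and 6 mm thick to +71 mm, then a short point.
- drill: Bystander: green enamel hand drill with wooden handles, about 300 mm long (y), 90 mm wide, up to 90 mm high, lying at one side. Origin: under its middle, on the table.
- ring: Bystander: walnut ring, 80 mm across, 15 mm high, lying on the table nearest the robot. Origin: centre of its underside.
- bracket0: Bystander: zinc angle bracket, 80 by 22 mm foot and an 80 mm upright leg, standing at the other side. Origin: centre of its foot's underside.
- bracket1: Bystander: a second such bracket, standing beyond the case and bit, near the middle.
Not all that is in view belongs to the job. Of the things that look like the part that bears bit_center, the largest one is meant.

How it is judged:
On the way, in this order (a step that is already met when the one before it is completed fails the run):
1. the thumb latch is pressed down while the lid is still shut (value of joint latch above 0.1 rad and value of joint lid below 0.5 rad).
2. the lid has popped open (value of joint lid above 1.5 rad), for 0.2 s.
3. the bit is down inside the open case, still held in the fingers (x of bit_center in the frame of case between -0.05 and 0.05 m and y of bit_center in the frame of case between -0.06 and 0.06 m and height (world z) of bit_center below 0.036 m and contact force between the fingers and bit above 0.5 N).
At the end, for the whole second after the job is handed in: The lid is shut and held by its latch (lid angle under 0.05 rad, latch sprung back under 0.08 rad), and the bit lies at rest inside the case, its middle within 55 mm of the case's centre in x and 60 mm in y and under 30 mm above the table (value of joint lid below 0.05 rad and value of joint latch below 0.08 rad and x of bit_center in the frame of case between -0.055 and 0.055 m and y of bit_center in the frame of case between -0.06 and 0.06 m and height (world z) of bit_center below 0.03 m and linear speed of bit below 0.03 m/s); the robot touches nothing.
It fails at once if the hand drill is shifted by more than 20 mm (distance of drill from where it was at the start of the episode above 0.02 m).
It fails at once if the walnut ring is shifted by more than 20 mm (distance of ring from where it was at the start of the episode above 0.02 m).
It fails at once if a bracket is shifted by more than 20 mm (distance of any of bracket0, bracket1 from where it was at the start of the episode above 0.02 m).
It also fails if it takes over 67 s, if anything falls off the work surface, if the arm or the gripper's body presses on something with over 40 N, if the wrist force passes 120 N, or if a joint passes its speed limit or range.

ROBOT

A 6-joint arm with a two-finger parallel gripper is mounted at the origin on the work surface. World frame = base frame: x ahead of the robot, y to its left, z up, the work surface at z = 0. Lengths are in m, angles in rad, forces in N, time in s.
With the tool pointing down it reaches from about 0.375 to 0.9 m from the base axis. Payload 3.1 kg.
Tool frame: the origin (TCP) lies at the very end of the fingers, on their centre line; the grasp point (between the pads) lies 19 mm behind it (robot.hold_point_z is the z of the grasp point in the tool frame, in m); z points along the fingers, y is the direction in which the jaws open and shut (so a half turn about z gives the same grasp; the last joint's range is limited). The gripper opens to 87 mm and grips with 3 to 60 N. Pads are 19 mm wide; open, the fingers measure 117 mm over their backs; the gripper's body (75 mm by 190 mm) begins 51 mm behind the grasp point.
Start: joints at [-1.49, 0.527, 1.433, -0, 1.181, -0.178], TCP at [0.161, -0.604, 0.223] pointing down, gripper open.
Joint ranges: [-3.08, 3.08], [-0.75, 2.2], [0.22, 2.44], [-1.43, 4.57], [0, 2.65], [-2.85, 2.85]. Speed limits (rad/s): [2.79, 2.79, 3.14, 3.14, 3.14, 3.14].

INTERFACE

Orientations are given as a unit quaternion [x, y, z, w].
In Python, from rig import robot, viewer, spotter gives the robot as it stands.
- The arm moves only by the shell command python3 -m crank 'ROWS' [FORCE]. ROWS is text: rows parted by semicolons, each of 7 numbers parted by spaces: the turn, a rotation vector about the tool's x, y, z in units of 5 degrees (1.0 is 5 degrees), then the shift along the tool's x, y, z in units of 40 mm (1.0 is 40 mm), then the gripper's target within -1 to 1 (shut at 1, half-way at 0, fully open at -1). A call has 1 to 5 rows; each row shifts and turns the pose as measured when the row begins, along the tool's axes as they then stand; what a row does not reach is not made up. A row lasts 1/8 s, in which the tool goes at most 62.5 mm and 10.7 degrees, less where a joint would pass 70% of its speed; a pose out of reach is approached as far as the arm can. A call is refused whole if a number of a shift passes 1 or a number of a turn 1, either way. A call with a gripper value outside its range is refused whole. The fingers move at their own pace and stop on an object; FORCE is the grip in N (left out, the last holds). Time passes only in rows, so rows that do not move let the fingers close. It gives the time, the measured TCP pose, the force and the opening at its end, in the units of the state.
- robot.get_obs(): the state, without advancing time (a new reading comes with each control period).
- viewer.camera(name): name is "scene" or "top" or "wrist"; returns a dict with "img" (420x560x3 uint8, red, green, blue), "camera_matrix" (3x3 intrinsics, pixels), "distortion" ([k1, k2, p1, p2, k3] as OpenCV has them; the pictures are not rectified), "xyz" and "attitude" of the camera in the world. Camera axes: x right, y down, z forward; pixel columns grow to the right and rows downward; lengths in m; the calibration is good to about 2 mm. A picture is of the moment at which its call begins. There is no depth.
- robot.hand_in(): hands the job in, once; it reports no verdict.
Trained networks look in a picture, given as the dict that the camera call returned (one of the last four; its "shot" number tells which), for a name from the list of things; names that differ only in an ending like _2 or _b are one class to them, and where a whole thing is asked for, a point or a joint stands for the part that bears it (a point fixed in the world has none). Each returns a list of dicts, best first, with "score" (0 to 1); they miss things now and then, are a little off and sometimes report something else, mostly with a low value. They report only what shows in the picture. A call takes as long as a camera call. They do not tell look-alikes from the thing itself.
- spotter.boxes_of(name, picture): "at" ([x, y, z] in m, in the coordinates of the camera as it stood for that picture, good to about 4 mm: the middle of the surface that is visible of it).
The state is a dict: "time": time; "q": joint angles; "joint_velocities": joint speeds; "joint_torque": joint torques, N m; "position": TCP position; "tool_rot": TCP orientation; "ft_force": force on the tool from outside, world axes, zero at the start; "moment": the same for the moment, N m; "grip_width": finger opening in m.
Only numpy, scipy, OpenCV 4.12 (cv2) and the standard library are available. Lean on these libraries where they do the work, as an engineer would, in place of code of your own. Each camera call takes 0.05 s, during which the arm holds its last target.

## Working session

There is one attempt and no reset: what is moved stays moved. The work goes in short steps, Python scripts to look and compute and a shell command to move; the robot and the scene stay as the last step left them, time stands still between calls to the robot, and variables do not carry over. Pictures are saved under pics/ and viewed, and the job is handed in when it is done.

```bash
ls; mkdir -p pics; cat > h.py <<'E'
import numpy as np, cv2
from rig import robot, viewer, spotter
from scipy.spatial.transform import Rotation as R
def shot(name,fn=None):
    p=viewer.camera(name)
    if fn: cv2.imwrite('pics/'+fn,p['img'][:,:,::-1])
    return p
def world(p,at):
    return R.from_quat(p['attitude']).apply(at)+np.array(p['xyz']) if np.shape(p['attitude'])==(4,) else np.array(p['attitude'])@at+p['xyz']
def proj(p,X):
    r=R.from_quat(p['attitude']) if np.shape(p['attitude'])==(4,) else R.from_matrix(p['attitude'])
    c=r.inv().apply(np.atleast_2d(X)-np.array(p['xyz']))
    return cv2.projectPoints(c,np.zeros(3),np.zeros(3),np.array(p['camera_matrix']),np.array(p['distortion']))[0][:,0]
def ray(p,uv,z):
    r=R.from_quat(p['attitude']) if np.shape(p['attitude'])==(4,) else R.from_matrix(p['attitude'])
    n=cv2.undistortPoints(np.array(uv,float).reshape(-1,1,2),np.array(p['camera_matrix']),np.array(p['distortion']))[:,0]
    d=r.apply(np.c_[n,np.ones(len(n))]); o=np.array(p['xyz'])
    return o+d*((z-o[2])/d[:,2:])
E
python3 - <<'E'
from h import *
np.set_printoptions(precision=4,suppress=True)
o=robot.get_obs();print(o['time'],o['position'],o['tool_rot'],o['grip_width'],robot.hold_point_z)
for c in('scene','top'):
    p=shot(c,c+'0.png');print(c,p['xyz'],p['attitude'])
    for n in('case','lid','latch_pad','bit_center','drill','ring','bracket0'):
        for b in spotter.boxes_of(n,p): print(c,n,round(b['score'],2),world(p,b['at']),proj(p,world(p,b['at']))[0])
E
```

```text
pics
0.0 [ 0.1605 -0.6033  0.2216] [ 0.9916  0.1295  0.     -0.0011] 0.08657844557765489 -0.0187
scene [1.2627 0.7292 0.9217] [ 0.3248  0.848  -0.3895 -0.154 ]
scene case 0.77 [ 0.553  -0.1573  0.0451] [257.6651 185.5631]
scene case 0.31 [ 0.4571 -0.1774  0.0343] [276.7979 173.1704]
scene lid 0.89 [ 0.5471 -0.1705  0.0493] [256.3629 181.7089]
scene latch_pad 0.56 [ 0.458  -0.1779  0.0329] [276.4879 173.5621]
scene bit_center 0.78 [0.5552 0.2418 0.0111] [355.1063 266.0614]
scene bit_center 0.48 [0.6756 0.2173 0.008 ] [315.9767 285.0943]
scene bit_center 0.44 [0.3904 0.199  0.0042] [381.7039 230.8993]
scene drill 0.97 [0.5556 0.428  0.0379] [416.4122 302.4506]
scene drill 0.75 [ 0.5472 -0.1711  0.0502] [256.1945 181.41  ]
scene ring 0.62 [0.4011 0.0242 0.014 ] [334.5231 200.7423]
scene ring 0.55 [ 0.547  -0.1731  0.0446] [255.8938 182.5409]
scene bracket0 0.75 [0.7176 0.045  0.0063] [259.2531 256.4439]
scene bracket0 0.74 [ 0.5272 -0.459   0.0094] [208.1283 150.9792]
scene bracket0 0.5 [0.4003 0.0224 0.016 ] [334.3224 199.8232]
scene bracket0 0.24 [ 0.4581 -0.1779  0.0351] [276.4506 173.0263]
top [ 0.4095 -0.0178  1.2132] [-0.6964  0.7132 -0.0465  0.0647]
top case 0.67 [ 0.534  -0.1794  0.0451] [355.0214 228.0659]
top lid 0.8 [ 0.5438 -0.1788  0.0455] [354.6076 224.3219]
top latch_pad 0.84 [ 0.4558 -0.1866  0.0252] [358.1532 258.5598]
top bit_center 0.76 [0.5471 0.2348 0.0086] [199.5656 228.4787]
top bit_center 0.48 [0.681  0.2111 0.0036] [208.8335 180.3022]
top bit_center 0.47 [0.3889 0.1964 0.0015] [214.0361 287.4451]
top drill 0.92 [0.5411 0.4269 0.0448] [124.3718 231.0204]
top ring 0.85 [0.3945 0.0215 0.0178] [279.3368 283.9843]
top bracket0 0.81 [ 0.5536 -0.4489  0.0023] [452.9292 220.1113]
top bracket0 0.81 [0.7456 0.0464 0.0032] [267.919  156.0109]
```

```bash
python3 - <<'E'
import cv2
a=cv2.imread('pics/top0.png');
cv2.imwrite('pics/bits.png',cv2.resize(a[140:330,140:280],None,fx=3.1,fy=3.1,interpolation=2))
cv2.imwrite('pics/case.png',cv2.resize(a[160:290,290:420],None,fx=4.5,fy=4.5,interpolation=2))
E
```

```text
(no output)
```

View pics/top0.png

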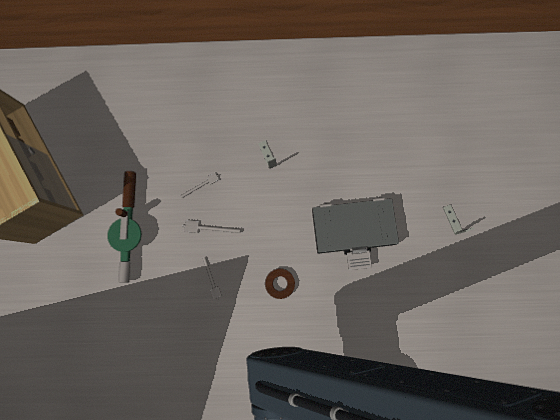

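View pics/scene0.png

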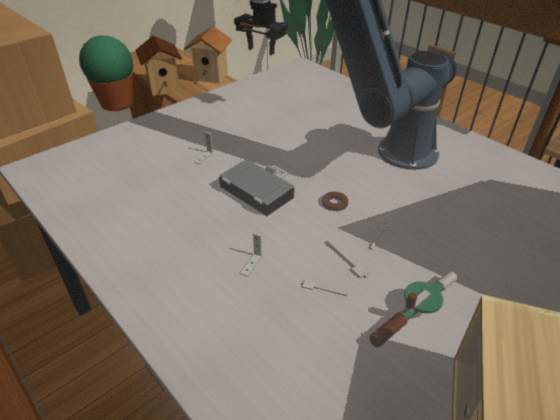

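```bash
true
```

```text
(no output)
```

View pics/bits.png

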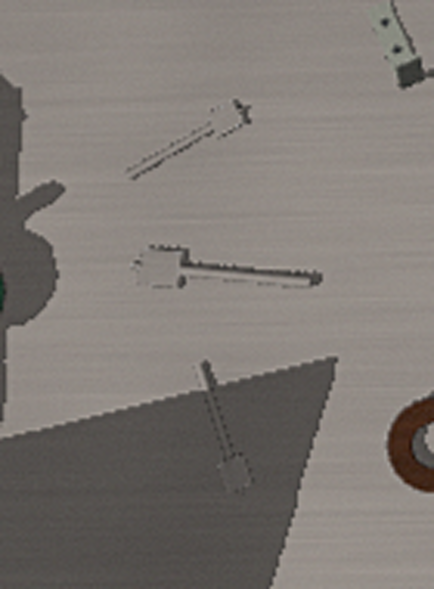

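View pics/case.png

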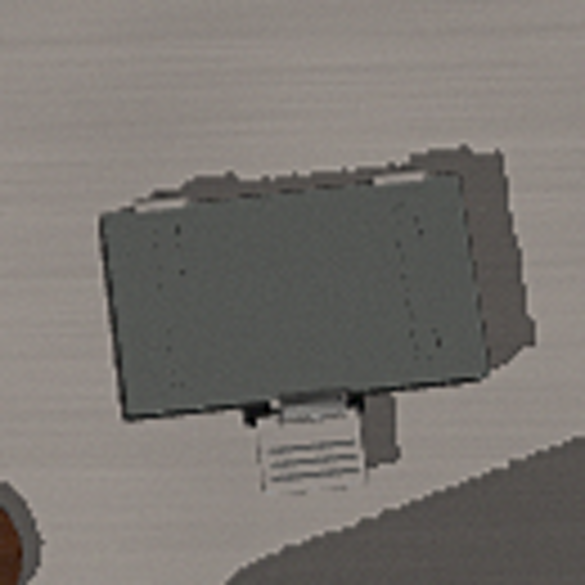

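```bash
python3 - <<'E'
from h import *
np.set_printoptions(precision=4,suppress=True)
p=shot('top')
c=ray(p,np.array([[100,214],[462,172],[490,375],[127,418]])/4.5+[290,160],0.045);print('case corners TL TR BR BL\n',c)
print('ctr',c.mean(0)); 
ey=(c[0]-c[1]+c[3]-c[2]);ex=(c[0]-c[3]+c[1]-c[2]);print('len',np.linalg.norm(ey)/2,np.linalg.norm(ex)/2,'yaw',np.degrees(np.arctan2(-ey[0],ey[1])),np.degrees(np.arctan2(ex[1],ex[0])))
pad=ray(p,np.array([[258,427],[362,418],[366,487],[263,492]])/4.5+[290,160],0.032);print('pad',pad,pad.mean(0))
b=ray(p,np.array([[133,266],[320,279],[186,270]])/3.1+[140,140],0.005);print('bit tip,end,neck\n',b);d=b[0]-b[1];print(np.linalg.norm(d),np.degrees(np.arctan2(d[1],d[0])),'mid',(b[0]+b[1])/2)
E
```

```text
case corners TL TR BR BL
 [[ 0.5909 -0.07    0.045 ]
 [ 0.6102 -0.2816  0.045 ]
 [ 0.4916 -0.2905  0.045 ]
 [ 0.4719 -0.0817  0.045 ]]
ctr [ 0.5412 -0.1809  0.045 ]
len 0.21109072407933285 0.11923275269121276 yaw 5.300748151443877 4.943973582885749
pad [[ 0.4657 -0.158   0.032 ]
 [ 0.4695 -0.2182  0.032 ]
 [ 0.4298 -0.2185  0.032 ]
 [ 0.4283 -0.1592  0.032 ]] [ 0.4483 -0.1885  0.032 ]
bit tip,end,neck
 [[0.556  0.2813 0.005 ]
 [0.5405 0.1167 0.005 ]
 [0.5513 0.2344 0.005 ]]
0.16532247418786367 84.62360339721015 mid [0.5482 0.199  0.005 ]
```

```bash
cat >> h.py <<'E'
C0=np.array([0.541,-0.181]); CY=np.radians(5.1)
def case(x,y,z): 
    c,s=np.cos(CY),np.sin(CY); return np.array([C0[0]+c*x-s*y,C0[1]+s*x+c*y,z])
def go(pos,yaw):
    """target TCP pos, yaw (deg) of tool x in world, tool pointing down -> deltas in tool units"""
    o=robot.get_obs(); r=R.from_quat(o['tool_rot']); t=R.from_euler('z',yaw,degrees=True)*R.from_rotvec([np.pi,0,0])
    d=r.inv().apply(np.array(pos)-o['position'])/0.04
    rv=np.degrees((r.inv()*t).as_rotvec())/5
    print('t',round(o['time'],2),'pos',np.round(o['position'],4),'F',np.round(o['ft_force'],1),'w',round(o['grip_width'],4))
    print('turn units',np.round(rv,2),'shift units now',np.round(d,2),'after turn',np.round(t.inv().apply(np.array(pos)-o['position'])/0.04,2))
E
python3 - <<'E'
from h import *
print(case(-.102,0,.1)); go(case(-.102,0,.1),5.1)
E
```

```text
[ 0.43940381 -0.19006722  0.1       ]
t 0.85 pos [ 0.1606 -0.604   0.2226] F [-1.3 -0.6 -0.1] w 0.087
turn units [0.   0.   1.96] shift units now [ 9.4  -8.21  3.06] after turn [ 7.86 -9.69  3.06]
```

```bash
python3 -m crank '0 0 1 0.8 -0.9 0 1;0 0 1 0.8 -0.9 0 1;0 0 0 0.8 -0.9 0 1;0 0 0 0.8 -0.9 0.2 1;0 0 0 0.8 -0.9 0.4 1' 20; python3 -c "
from h import *
go(case(-.102,0,.08),5.1)"
```

```text
time: 1.48
position: [0.2971, -0.4054, 0.1991]
tool_rot: [0.999, 0.036, 0.001, 0.004]
ft_force: [0.5, -0.2, -1.1]
grip_width: 0.0452
t 1.48 pos [ 0.2971 -0.4054  0.1991] F [ 0.5 -0.2 -1.1] w 0.0452
turn units [ 0.1  -0.02 -0.19] shift units now [ 3.93 -5.14  2.94] after turn [ 4.02 -5.05  2.98]
```

```bash
python3 -m crank '0.1 0 -0.2 0.8 -0.9 0.4 1;0 0 0 0.8 -1 0.5 1;0 0 0 0.8 -1 0.6 1;0 0 0 0.8 -1 0.6 1;0 0 0 0.5 -0.8 0.5 1'; python3 -c "
from h import *
go(case(-.102,0,.06),5.1)"
```

```text
time: 2.1
position: [0.4353, -0.2019, 0.0941]
tool_rot: [0.999, 0.045, 0.004, 0.004]
ft_force: [0.6, -0.7, -0.1]
grip_width: 0.0016
t 2.1 pos [ 0.4353 -0.2019  0.0941] F [ 0.6 -0.7 -0.1] w 0.0016
turn units [ 0.09 -0.09  0.  ] shift units now [ 0.12 -0.29  0.85] after turn [ 0.13 -0.28  0.85]
```

```bash
python3 -m crank '0.1 -0.1 0 0.12 -0.3 0.8 1;0 0 0 0 0 0.2 1;0 0 0 0 0 0 1'; python3 - <<'E'
from h import *
go(case(-.102,0,.034),5.1)
p=shot('top','t1.png'); a=cv2.imread('pics/t1.png');cv2.imwrite('pics/t1c.png',cv2.resize(a[150:310,270:430],None,fx=3.5,fy=3.5))
E
```

```text
time: 2.48
position: [0.4407, -0.1872, 0.0527]
tool_rot: [0.999, 0.047, -0.001, -0.0]
ft_force: [-0.1, 0.9, -0.2]
grip_width: 0.0005
t 2.48 pos [ 0.4407 -0.1872  0.0527] F [-0.1  0.9 -0.2] w 0.0005
turn units [-0.01  0.01  0.06] shift units now [-0.04  0.07  0.47] after turn [-0.04  0.07  0.47]
```

View pics/t1c.png

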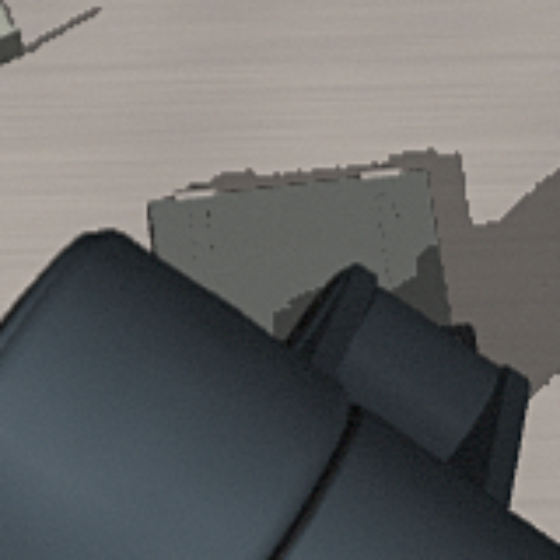

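The arm now hides the pad (around (350,430) in the crop) but the lid (290,260) is shut and clear. Pressing in small steps.

```bash
python3 -m crank '0 0 0 0 0 0.4 1;0 0 0 0 0 0.15 1;0 0 0 0 0 0.1 1'
```

```text
time: 2.9
position: [0.4416, -0.191, 0.0298]
tool_rot: [0.999, 0.045, 0.002, 0.002]
ft_force: [-3.5, -0.4, 4.1]
grip_width: 0.0002
```

```bash
python3 -m crank '0 0 0 0 0 0.12 1;0 0 0 0 0 0.12 1;0 0 0 0 0 0.12 1'; python3 - <<'E'
from h import *
p=shot('scene','s1.png')
print([(round(b['score'],2),world(p,b['at']).round(3)) for b in spotter.boxes_of('lid',p)])
E
```

```text
time: 3.28
position: [0.4395, -0.1914, 0.021]
tool_rot: [0.999, 0.045, 0.001, 0.002]
ft_force: [-8.9, 5.3, 62.4]
grip_width: 0.0001
[]
```

View pics/s1.png

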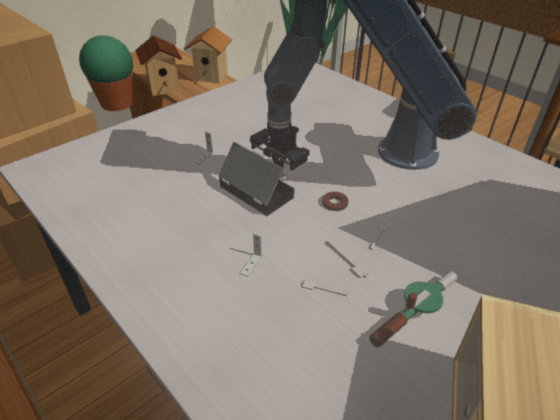

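The lid (255,175) has been freed and is swinging up; force 62 N means the pad bottomed, so I back off upward and toward the front.

```bash
python3 -m crank '0 0 0 -0.1 0 -0.4 1;0 0 0 -0.4 0 -0.9 1;0 0 0 -0.3 0 -0.9 1;0 0 0 0 0 -1 -0.3;0 0 0 0 0 -1 -0.3'; python3 - <<'E'
from h import *
p=shot('scene','s2.png')
print([(round(b['score'],2),world(p,b['at']).round(3)) for b in spotter.boxes_of('lid',p)])
go([.548,.1985,.12],174.6)
go([.548,.1985,.12],-5.4)
print(robot.get_obs()['q'])
E
```

```text
time: 4.0
position: [0.4083, -0.1947, 0.1949]
tool_rot: [0.999, 0.044, 0.006, 0.005]
ft_force: [0.9, -0.8, -0.0]
grip_width: 0.013
[(0.66, array([ 0.625, -0.163,  0.108]))]
t 4.1 pos [ 0.4108 -0.1966  0.1974] F [ 0.6 -1.1 -0.1] w 0.0207
turn units [  0.34   0.26 -33.89] shift units now [ 4.26 -9.56  1.85] after turn [-2.49 10.16  1.93]
t 4.1 pos [ 0.4108 -0.1966  0.1974] F [ 0.6 -1.1 -0.1] w 0.0207
turn units [ 0.18 -0.23  2.1 ] shift units now [ 4.26 -9.56  1.85] after turn [  2.49 -10.16   1.93]
[-6.92975540e-01  3.30508270e-01  1.88918386e+00  8.56670090e-04
  8.96879845e-01  7.87840502e-01]
```

View pics/s2.png

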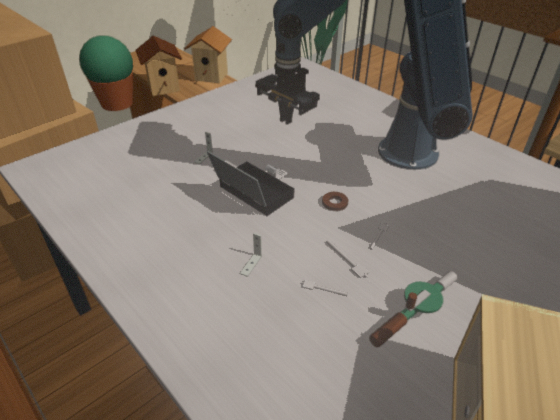

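Lid is fully open (235,175 leaning back). Next: go to the bit, the middle one at (200,228) in the top picture. It is the longest (about 61 px against 46 and 43).

```bash
cat >> h.py <<'E'
def plan(pos,dyaw,n,yaw0):
    o=robot.get_obs(); d=(np.array(pos)-o['position'])/n
    for i in range(n):
        t=R.from_euler('z',yaw0+dyaw*i/n,degrees=True)*R.from_rotvec([np.pi,0,0])
        print(i,'turn z',round(-dyaw/n/5,2),'shift',np.round(t.inv().apply(d)/.04,2))
E
python3 -c "
from h import *
plan([.548,.1985,.14],79.5,16,5.1)"
```

```text
0 turn z -0.99 shift [ 0.27 -0.6   0.09]
1 turn z -0.99 shift [ 0.32 -0.57  0.09]
2 turn z -0.99 shift [ 0.37 -0.54  0.09]
3 turn z -0.99 shift [ 0.41 -0.51  0.09]
4 turn z -0.99 shift [ 0.45 -0.47  0.09]
5 turn z -0.99 shift [ 0.49 -0.43  0.09]
6 turn z -0.99 shift [ 0.53 -0.38  0.09]
7 turn z -0.99 shift [ 0.56 -0.34  0.09]
8 turn z -0.99 shift [ 0.59 -0.29  0.09]
9 turn z -0.99 shift [ 0.61 -0.23  0.09]
10 turn z -0.99 shift [ 0.63 -0.18  0.09]
11 turn z -0.99 shift [ 0.64 -0.13  0.09]
12 turn z -0.99 shift [ 0.65 -0.07  0.09]
13 turn z -0.99 shift [ 0.65 -0.01  0.09]
14 turn z -0.99 shift [0.65 0.04 0.09]
15 turn z -0.99 shift [0.65 0.1  0.09]
```

```bash
python3 -m crank '0 0 -1 0.27 -0.6 0 -0.3;0 0 -1 0.32 -0.57 0.1 -0.3;0 0 -1 0.37 -0.54 0.1 -0.3;0 0 -1 0.41 -0.51 0.1 -0.3;0 0 -1 0.45 -0.47 0.1 -0.3'
python3 -m crank '0 0 -1 0.49 -0.43 0.1 -0.3;0 0 -1 0.53 -0.38 0.1 -0.3;0 0 -1 0.56 -0.34 0.1 -0.3;0 0 -1 0.6 -0.29 0.1 -0.3;0 0 -1 0.6 -0.23 0.1 -0.3'
python3 -c "
from h import *
go([.548,.1985,.14],84.6)"
```

```text
time: 4.72
position: [0.4562, -0.0719, 0.1782]
tool_rot: [0.964, 0.264, 0.01, 0.012]
ft_force: [0.4, 0.7, -0.0]
grip_width: 0.056
time: 5.35
position: [0.4986, 0.0569, 0.1518]
tool_rot: [0.881, 0.473, 0.007, 0.013]
ft_force: [-0.1, 0.1, 0.4]
grip_width: 0.0566
t 5.35 pos [0.4986 0.0569 0.1518] F [-0.1  0.1  0.4] w 0.0566
turn units [ 0.34  0.08 -5.64] shift units now [ 3.63 -0.94  0.27] after turn [3.64 0.9  0.29]
```

```bash
python3 -m crank '0.1 0 -1 0.63 -0.1 0 -0.3;0.1 0 -1 0.63 -0.05 0 -0.3;0.1 0 -1 0.64 0 0.1 -0.3;0 0 -1 0.65 0 0.1 -0.3;0 0 -1 0.65 0.1 0.1 -0.3'
python3 -c "
from h import *
go([.548,.1985,.14],84.6)"
```

```text
time: 5.98
position: [0.5479, 0.1808, 0.1331]
tool_rot: [0.753, 0.658, -0.002, 0.001]
ft_force: [0.4, 0.3, -0.1]
grip_width: 0.0566
t 5.97 pos [0.5479 0.1808 0.1331] F [ 0.4  0.3 -0.1] w 0.0566
turn units [-0.01  0.04 -0.47] shift units now [ 0.44 -0.06 -0.17] after turn [ 0.44 -0.04 -0.17]
```

```bash
python3 -m crank '0 0 -0.5 0.45 -0.04 0 -0.3;0 0 0 0 0 0 -0.3'
python3 - <<'E'
from h import *
go([.548,.1985,.05],84.6)
p=shot('wrist','w1.png')
print([(round(b['score'],2),world(p,b['at']).round(3)) for b in spotter.boxes_of('bit_center',p)])
np.save('w1.npy',np.array([p],dtype=object),allow_pickle=True)
print(proj(p,[[.548,.1985,.005],[.556,.2813,.005],[.5405,.1167,.005]]))
E
```

```text
time: 6.22
position: [0.5483, 0.2009, 0.131]
tool_rot: [0.738, 0.675, -0.002, 0.0]
ft_force: [0.5, -1.0, -0.0]
grip_width: 0.0563
t 6.22 pos [0.5483 0.2009 0.131 ] F [ 0.5 -1.  -0. ] w 0.0563
turn units [-0.03  0.04  0.06] shift units now [-0.05  0.    2.02] after turn [-0.06 -0.    2.02]
[(0.83, array([0.549, 0.246, 0.007])), (0.76, array([0.392, 0.201, 0.006])), (0.68, array([0.675, 0.219, 0.006]))]
[[279.53288201 199.51739632]
 [280.56069559  97.09417053]
 [279.09694084 286.61928034]]
```

View pics/w1.png

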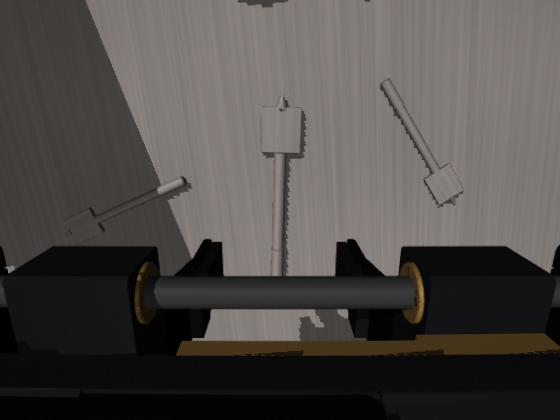

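Enlarged check: the middle bit lies from tip (282,95) through the paddle (282,130) to the shank at (278,270). Its paddle is clearly bigger than those at (85,224) and (443,184), so it is the one meant.

```bash
python3 - <<'E'
from h import *
p=np.load('w1.npy',allow_pickle=True)[0]
w=ray(p,[[282,95],[281,153.5],[277.5,270]],.005);print(w.round(4))
d=w[0]-w[2];print(np.degrees(np.arctan2(d[1],d[0])),(w[1]-.035*d/np.linalg.norm(d)).round(4),(w[0]-.080*d/np.linalg.norm(d)).round(4))
a=cv2.imread('pics/w1.png');cv2.imwrite('pics/w1c.png',cv2.resize(a[80:290,60:480],None,fx=1.8,fy=1.8,interpolation=2))
E
```

```text
[[0.5573 0.2828 0.005 ]
 [0.5526 0.2372 0.005 ]
 [0.5405 0.1334 0.005 ]]
83.60383262973129 [0.5487 0.2024 0.005 ] [0.5483 0.2033 0.005 ]
```

View pics/w1c.png

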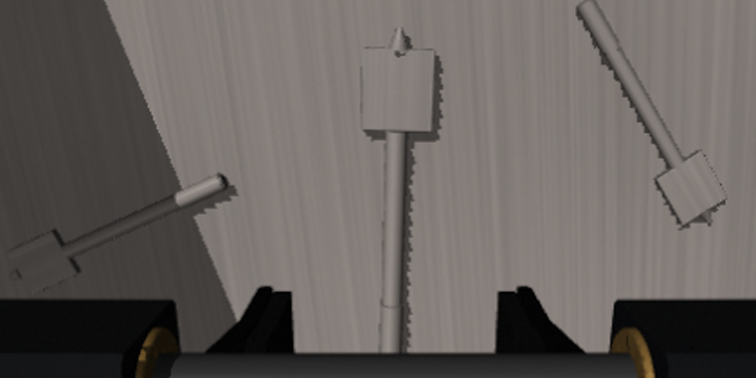

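Confirmed. Descending.

```bash
python3 -m crank '0 0 0.1 0 0 1 -0.3;0 0 0 0 0 1 -0.3;0 0 0 0 0 0.5 -0.3;0 0 0 0 0 0.2 -0.3'
python3 -c "
from h import *
go([.5485,.202,.003],84.2)"
```

```text
time: 6.82
position: [0.55, 0.1955, 0.0231]
tool_rot: [0.744, 0.669, -0.0, 0.002]
ft_force: [-0.3, 0.2, 0.0]
grip_width: 0.0567
t 6.83 pos [0.55   0.1955 0.0231] F [-0.3  0.2  0. ] w 0.0567
turn units [ 0.03  0.04 -0.05] shift units now [ 0.16 -0.06  0.5 ] after turn [ 0.16 -0.05  0.5 ]
```

```bash
python3 -m crank '0 0 0 0.16 -0.05 0.35 -0.3;0 0 0 0 0 0.12 -0.3;0 0 0 0 0 0 -0.3'
python3 -c "
from h import *
go([.5485,.202,.003],84.2)"
```

```text
time: 7.2
position: [0.5494, 0.2017, 0.0042]
tool_rot: [0.744, 0.668, 0.0, 0.003]
ft_force: [0.6, -0.5, -0.2]
grip_width: 0.057
t 7.2 pos [0.5494 0.2017 0.0042] F [ 0.6 -0.5 -0.2] w 0.057
turn units [ 0.05  0.03 -0.07] shift units now [ 0.   -0.02  0.03] after turn [ 0.   -0.02  0.03]
```

```bash
python3 -m crank '0 0 0 0 0 0.05 1;0 0 0 0 0 0 1;0 0 0 0 0 0 1;0 0 0 0 0 0 1;0 0 0 0 0 0 1' 25
python3 -m crank '0 0 0 0 0 -0.3 1;0 0 0 0 0 -0.8 1;0 0 0 0 0 -0.8 1;0 0 0 0 0 -0.8 1;0 0 0 0 0 -0.8 1'
python3 - <<'E'
from h import *
p=shot('wrist','w2.png'); shot('scene','s3.png')
print([(round(b['score'],2),world(p,b['at']).round(3)) for b in spotter.boxes_of('bit_center',p)])
E
```

```text
time: 7.82
position: [0.5507, 0.2021, 0.0038]
tool_rot: [0.744, 0.668, 0.002, 0.004]
ft_force: [0.2, -0.5, -0.6]
grip_width: 0.0145
time: 8.45
position: [0.5469, 0.2019, 0.1469]
tool_rot: [0.744, 0.668, -0.001, 0.002]
ft_force: [0.5, -0.2, -0.8]
grip_width: 0.0091
[(0.74, array([0.548, 0.251, 0.147])), (0.59, array([0.389, 0.202, 0.007]))]
```

View pics/w2.png

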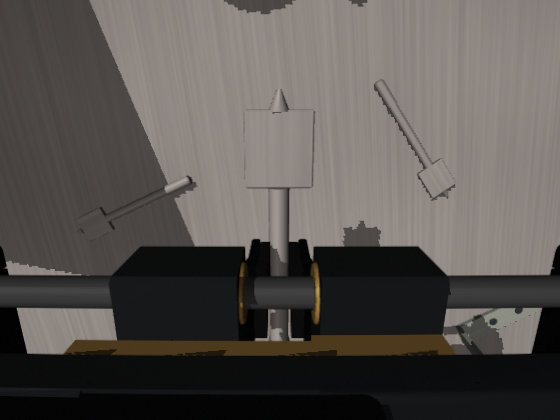

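View pics/s3.png

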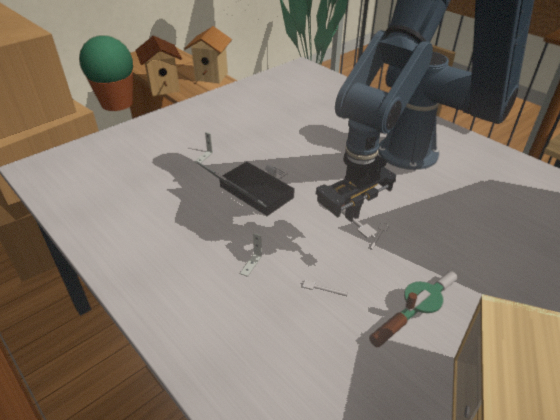

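```bash
python3 - <<'E'
from h import *
np.set_printoptions(precision=4,suppress=True)
p=shot('wrist'); o=robot.get_obs(); r=R.from_quat(o['tool_rot'])
w=ray(p,[[279,88],[279,187]],o['position'][2]-.0+0.001)
print('tool-frame tip, neck',r.inv().apply(w-o['position']))
go(case(-.022,0,.14),95.1)
p=shot('top','t4.png'); print([(round(b['score'],2),world(p,b['at']).round(3)) for b in spotter.boxes_of('case',p)+spotter.boxes_of('latch_pad',p)])
a=cv2.imread('pics/t4.png');cv2.imwrite('pics/t4c.png',cv2.resize(a[150:300,200:430],None,fx=3.4,fy=3.4))
E
```

```text
tool-frame tip, neck [[ 0.0819  0.0008 -0.0013]
 [ 0.0372  0.0009 -0.0011]]
t 8.65 pos [0.5473 0.202  0.1459] F [-1.2 -0.1 -1. ] w 0.0087
turn units [ 0.01  0.05 -2.25] shift units now [-9.64  0.33  0.19] after turn [-9.52 -1.56  0.15]
[(0.96, array([ 0.587, -0.179,  0.031])), (0.86, array([ 0.459, -0.19 ,  0.028]))]
```

View pics/t4c.png

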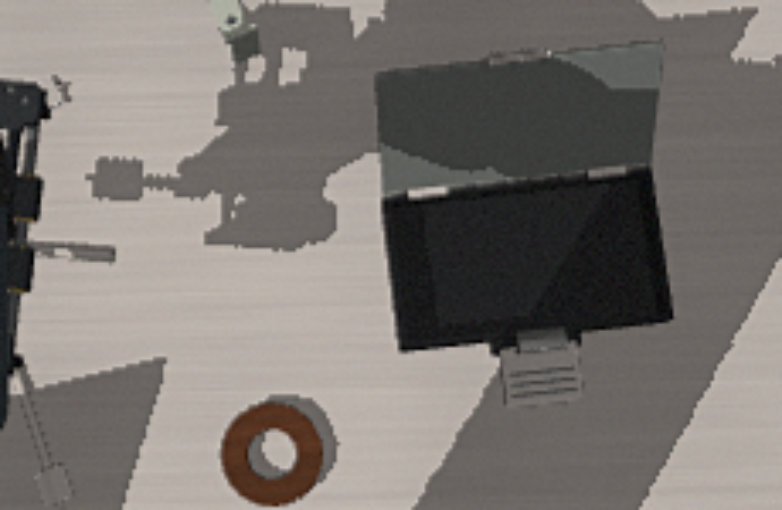

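Case is open: tray (530,255) with lid behind (520,115) in the crop; bit held level, centred in the grip within 2 mm. Carrying it over.

```bash
python3 -m crank '0 0 -0.8 -1 0 0 1;0 0 -0.8 -1 -0.1 0 1;0 0 -0.7 -1 -0.15 0 1;0 0 0 -1 -0.2 0 1;0 0 0 -1 -0.2 0 1'
python3 -m crank '0 0 0 -1 -0.2 0 1;0 0 0 -1 -0.2 0 1;0 0 0 -1 -0.2 0 1;0 0 0 -0.6 -0.1 0 1;0 0 0 -0.1 0 0 1'
python3 -c "
from h import *
go(case(-.022,0,.1),95.1)"
```

```text
time: 9.43
position: [0.5202, -0.0017, 0.1378]
tool_rot: [0.668, 0.744, -0.006, -0.004]
ft_force: [0.6, 0.2, -1.9]
grip_width: 0.0089
time: 10.05
position: [0.5038, -0.1581, 0.1318]
tool_rot: [0.67, 0.742, -0.008, -0.01]
ft_force: [-0.6, -0.5, -1.5]
grip_width: 0.009
t 10.05 pos [ 0.5038 -0.1581  0.1318] F [-0.6 -0.5 -1.5] w 0.009
turn units [-0.3  -0.05  0.15] shift units now [-0.66  0.34  0.78] after turn [-0.65  0.32  0.79]
```

```bash
python3 -m crank '-0.3 -0.05 0.15 -0.66 0.34 0 1;0 0 0 0 0 0 1'
python3 - <<'E'
from h import *
go(case(-.022,0,.06),95.1)
shot('top','t5.png');shot('wrist','w5.png');shot('scene','s5.png')
E
```

```text
time: 10.3
position: [0.5193, -0.1815, 0.1294]
tool_rot: [0.675, 0.738, 0.0, -0.002]
ft_force: [0.4, 0.1, -1.5]
grip_width: 0.0089
t 10.3 pos [ 0.5193 -0.1815  0.1294] F [ 0.4  0.1 -1.5] w 0.0089
turn units [-0.03 -0.04 -0.01] shift units now [-0.04 -0.    1.74] after turn [-0.04 -0.01  1.74]
```

View pics/s5.png

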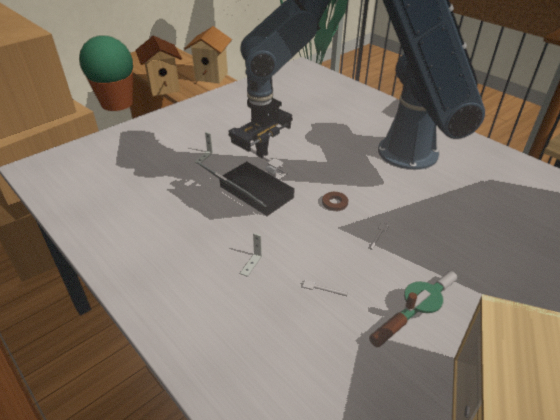

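View pics/w5.png

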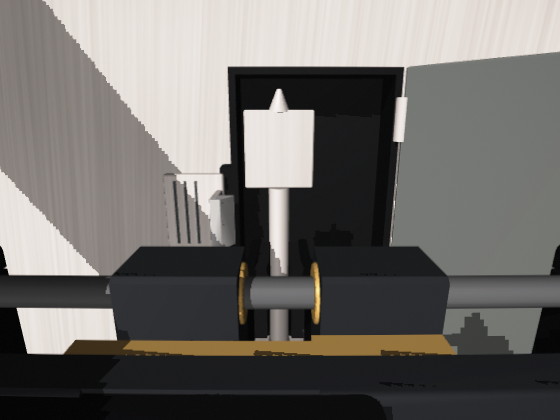

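Bit (279,150 and shank down) sits inside the tray outline (240–395), clear of lid at right. Lowering.

```bash
python3 -m crank '0 0 0 0 0 0.8 1;0 0 0 0 0 0.8 1;0 0 0 0 0 0.4 1;0 0 0 0 0 0 1'
python3 -c "
from h import *
go(case(-.022,0,.01),95.1)"
```

```text
time: 10.95
position: [0.5164, -0.1741, 0.0481]
tool_rot: [0.673, 0.74, -0.0, -0.005]
ft_force: [-0.3, -0.5, -1.5]
grip_width: 0.0089
t 10.95 pos [ 0.5164 -0.1741  0.0481] F [-0.3 -0.5 -1.5] w 0.0089
turn units [-0.08 -0.08  0.07] shift units now [-0.23  0.05  0.95] after turn [-0.23  0.05  0.95]
```

```bash
python3 -m crank '-0.05 -0.05 0.05 -0.23 0.05 0.3 1;0 0 0 0 0 0.3 1;0 0 0 0 0 0.2 1;0 0 0 0 0 0.1 1;0 0 0 0 0 0 1'
python3 -c "
from h import *
go(case(-.022,0,.01),95.1)"
```

```text
time: 11.58
position: [0.5212, -0.1845, 0.0129]
tool_rot: [0.674, 0.739, 0.0, 0.001]
ft_force: [0.3, 0.3, 0.8]
grip_width: 0.0085
t 11.57 pos [ 0.5212 -0.1845  0.0129] F [0.3 0.3 0.8] w 0.0085
turn units [0.02 0.01 0.02] shift units now [ 0.04 -0.05  0.07] after turn [ 0.04 -0.05  0.07]
```

```bash
python3 -m crank '0 0 0 0 0 0.06 1;0 0 0 0 0 0 1'; python3 -m crank '0 0 0 0 0 0 0.5;0 0 0 0 0 0 0.5;0 0 0 0 0 0 0.5'; python3 -m crank '0 0 0 0 0 -0.3 0.5;0 0 0 0 0 -0.8 0.5;0 0 0 0 0 -0.8 0.5;0 0 0 0 0 -0.8 0.5;0 0 0 0 0 -0.8 0.5'
python3 - <<'E'
from h import *
p=shot('wrist','w6.png')
print([(round(b['score'],2),world(p,b['at']).round(3)) for b in spotter.boxes_of('bit_center',p)])
go(case(.16,0,.2),5.1)
E
```

```text
time: 11.82
position: [0.5214, -0.1847, 0.0134]
tool_rot: [0.674, 0.739, 0.0, 0.002]
ft_force: [0.2, -0.0, -1.4]
grip_width: 0.0094
time: 12.2
position: [0.5218, -0.185, 0.0132]
tool_rot: [0.674, 0.739, 0.0, 0.002]
ft_force: [-0.5, -0.5, -0.2]
grip_width: 0.021
time: 12.82
position: [0.5197, -0.1838, 0.1568]
tool_rot: [0.674, 0.739, -0.0, -0.001]
ft_force: [0.4, -0.3, -0.4]
grip_width: 0.0218
[(0.77, array([ 0.523, -0.147,  0.017]))]
t 12.93 pos [ 0.5222 -0.1851  0.1593] F [0.4 0.4 0.5] w 0.022
turn units [ 0.09 -0.02 18.02] shift units now [ 0.05  4.48 -0.99] after turn [ 4.48 -0.06 -1.02]
```

View pics/w6.png

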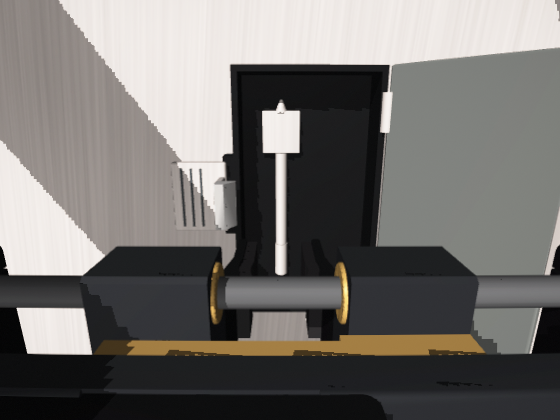

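Bit lies in the tray (tip 281,103; end 281,272), aligned, between the walls. Now over and behind the lid, turning back.

```bash
python3 -c "
from h import *
plan(case(.165,0,.22),-90,18,95.1)"
```

```text
0 turn z 1.0 shift [ 0.    0.26 -0.08]
1 turn z 1.0 shift [ 0.03  0.25 -0.08]
2 turn z 1.0 shift [ 0.05  0.25 -0.08]
3 turn z 1.0 shift [ 0.07  0.25 -0.08]
4 turn z 1.0 shift [ 0.09  0.24 -0.08]
5 turn z 1.0 shift [ 0.11  0.23 -0.08]
6 turn z 1.0 shift [ 0.13  0.22 -0.08]
7 turn z 1.0 shift [ 0.15  0.21 -0.08]
8 turn z 1.0 shift [ 0.17  0.19 -0.08]
9 turn z 1.0 shift [ 0.18  0.18 -0.08]
10 turn z 1.0 shift [ 0.2   0.16 -0.08]
11 turn z 1.0 shift [ 0.21  0.14 -0.08]
12 turn z 1.0 shift [ 0.22  0.12 -0.08]
13 turn z 1.0 shift [ 0.23  0.1  -0.08]
14 turn z 1.0 shift [ 0.24  0.08 -0.08]
15 turn z 1.0 shift [ 0.25  0.06 -0.08]
16 turn z 1.0 shift [ 0.25  0.04 -0.08]
17 turn z 1.0 shift [ 0.26  0.02 -0.08]
```

```bash
python3 -m crank '0 0 1 0 0 -0.8 1;0 0 1 0 0 -0.7 1;0 0 1 0 0.2 0 1;0 0 1 0.07 0.25 0 1;0 0 1 0.09 0.24 0 1'
python3 -m crank '0 0 1 0.11 0.23 0 1;0 0 1 0.13 0.22 0 1;0 0 1 0.15 0.21 0 1;0 0 1 0.17 0.19 0 1;0 0 1 0.18 0.18 0 1'
python3 -m crank '0 0 1 0.2 0.16 0 1;0 0 1 0.21 0.14 0 1;0 0 1 0.22 0.12 0 1;0 0 1 0.23 0.1 0 1;0 0 1 0.24 0.08 0 1'
python3 -c "
from h import *
go(case(.165,0,.22),5.1)"
```

```text
time: 13.55
position: [0.5481, -0.1825, 0.2204]
tool_rot: [0.822, 0.569, 0.001, 0.001]
ft_force: [0.6, -0.3, -0.0]
grip_width: 0.0007
time: 14.18
position: [0.5975, -0.1765, 0.2167]
tool_rot: [0.929, 0.371, -0.002, -0.002]
ft_force: [-0.6, 0.2, 0.2]
grip_width: 0.0003
time: 14.8
position: [0.6461, -0.1709, 0.2117]
tool_rot: [0.988, 0.153, -0.006, -0.004]
ft_force: [0.2, -1.2, 1.4]
grip_width: 0.0004
t 14.8 pos [ 0.6461 -0.1709  0.2117] F [ 0.2 -1.2  1.4] w 0.0004
turn units [-0.1   0.14  2.51] shift units now [ 1.44  0.34 -0.23] after turn [ 1.49  0.02 -0.21]
```

```bash
python3 -m crank '0 0 1 0.5 0.1 0 1;-0.1 0.1 1 0.5 0.05 0 1;0 0 0.5 0.55 0 0 1;0 0 0 0.1 0 0 1'
python3 - <<'E'
from h import *
go(case(.165,0,.115),5.1)
p=shot('top','t7.png');shot('scene','s7.png')
a=cv2.imread('pics/t7.png');cv2.imwrite('pics/t7c.png',cv2.resize(a[130:290,270:430],None,fx=3.5,fy=3.5))
E
```

```text
time: 15.3
position: [0.7113, -0.162, 0.2068]
tool_rot: [0.999, 0.041, -0.005, -0.001]
ft_force: [-0.2, 0.7, -0.2]
grip_width: 0.0007
t 15.3 pos [ 0.7113 -0.162   0.2068] F [-0.2  0.7 -0.2] w 0.0007
turn units [-0.03  0.12 -0.08] shift units now [-0.13  0.1   2.3 ] after turn [-0.16  0.1   2.29]
```

View pics/s7.png

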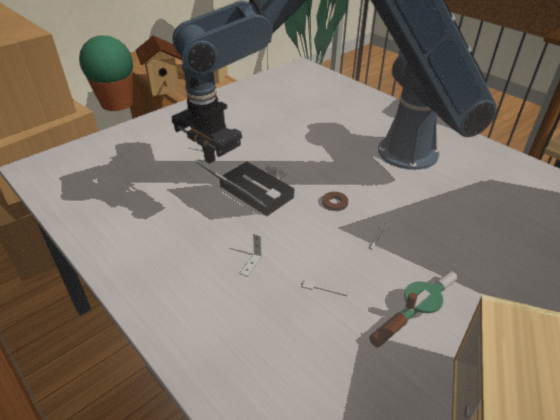

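Gripper (208,130) is above and behind the lid edge (215,170); bit visible in tray (262,185).

```bash
python3 -m crank '0 0 0 0 0.1 0.8 1;0 0 0 0 0 0.8 1;0 0 0 0 0 0.5 1;0 0 0 0 0 0 1'
python3 -c "
from h import *
go(case(.13,0,.115),5.1)"
```

```text
time: 15.9
position: [0.7057, -0.1667, 0.1214]
tool_rot: [0.999, 0.042, -0.008, -0.002]
ft_force: [-0.2, 1.5, 0.1]
grip_width: 0.0007
t 15.9 pos [ 0.7057 -0.1667  0.1214] F [-0.2  1.5  0.1] w 0.0007
turn units [-0.04  0.17 -0.07] shift units now [-0.88 -0.    0.17] after turn [-0.88 -0.01  0.16]
```

```bash
python3 -m crank '0 0.15 0 -0.5 0 0.1 1;0 0 0 -0.4 0 0 1;0 0 0 -0.4 0 0 1;0 0 0 -0.4 0 0 1'
python3 -m crank '0 0 0 -0.4 0 0 1;0 0 0 -0.4 0 0 1;0 0 0 -0.4 0 0 1'
python3 - <<'E'
from h import *
go(case(.02,0,.115),5.1)
shot('scene','s8.png')
E
```

```text
time: 16.4
position: [0.6389, -0.1742, 0.1234]
tool_rot: [0.999, 0.042, 0.004, 0.0]
ft_force: [0.3, 0.1, -0.1]
grip_width: 0.0004
time: 16.77
position: [0.5912, -0.1797, 0.1282]
tool_rot: [0.999, 0.042, 0.008, 0.002]
ft_force: [0.4, -0.0, -0.5]
grip_width: 0.0006
t 16.77 pos [ 0.5912 -0.1797  0.1282] F [ 0.4 -0.  -0.5] w 0.0006
turn units [ 0.06 -0.18 -0.05] shift units now [-0.76 -0.08  0.32] after turn [-0.75 -0.08  0.33]
```

View pics/s8.png

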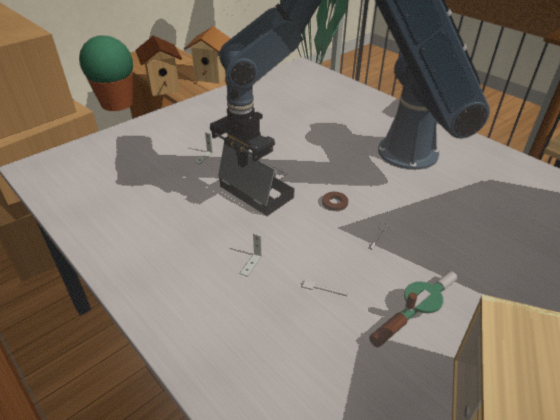

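```bash
python3 -m crank '0 -0.15 0 -0.6 -0.05 0.25 1;0 0 0 -0.5 0 0.3 1;0 0 0 -0.4 0 0.4 1;0 0 0 -0.2 0 0.4 1'
python3 -c "
from h import *
go(case(-.025,0,.046),5.1)"
```

```text
time: 17.32
position: [0.5256, -0.1868, 0.0799]
tool_rot: [0.999, 0.042, 0.008, 0.007]
ft_force: [0.1, 0.8, 1.0]
grip_width: 0.0002
t 17.32 pos [ 0.5256 -0.1868  0.0799] F [0.1 0.8 1. ] w 0.0002
turn units [ 0.16 -0.17 -0.05] shift units now [-0.24 -0.12  0.84] after turn [-0.23 -0.11  0.85]
```

```bash
python3 -m crank '0.1 -0.1 0 -0.2 -0.1 0.4 1;0 0 0 0 0 0.3 1;0 0 0 0 0 0.1 1;0 0 0 0 0 0.1 1'
python3 -c "
from h import *
go(case(-.025,0,.046),5.1)"
```

```text
time: 17.82
position: [0.5175, -0.1844, 0.0449]
tool_rot: [0.999, 0.043, 0.003, 0.003]
ft_force: [-6.4, 1.8, 35.5]
grip_width: 0.0003
t 17.82 pos [ 0.5175 -0.1844  0.0449] F [-6.4  1.8 35.5] w 0.0003
turn units [ 0.06 -0.06 -0.04] shift units now [-0.03 -0.03 -0.03] after turn [-0.03 -0.03 -0.03]
```

35 N at the shut height: lid bottomed. Back off and check.

```bash
python3 -m crank '0 0 0 0 0 -0.2 1;0 0 0 0 0 -0.4 1;0 0 0 0 0 -0.8 1;0 0 0 0 0 -1 1;0 0 0 0 0 -1 1'; python3 -m crank '0 0 0 -1 0.8 -0.5 1;0 0 0 -1 1 0 1;0 0 0 -0.5 1 0 1;0 0 0 0 1 0 1;0 0 0 0 1 0 1'
python3 - <<'E'
from h import *
o=robot.get_obs();print(o['position'])
p=shot('top','t9.png');q=shot('scene','s9.png')
for n in('lid','latch_pad','drill','ring','bracket0'):
    for c in(p,q): print(n,[(round(b['score'],2),world(c,b['at']).round(3)) for b in spotter.boxes_of(n,c)[:2]])
a=cv2.imread('pics/t9.png')[150:290,280:420];b=cv2.imread('pics/s9.png')[140:225,200:310]
cv2.imwrite('pics/t9c.png',np.hstack([cv2.resize(a,(400,400)),cv2.resize(b,(400,400))]))
E
```

```text
time: 18.45
position: [0.517, -0.1829, 0.1844]
tool_rot: [0.999, 0.043, 0.002, 0.002]
ft_force: [0.8, -0.0, 0.1]
grip_width: 0.0005
time: 19.08
position: [0.4358, -0.3869, 0.216]
tool_rot: [0.999, 0.046, 0.008, 0.007]
ft_force: [0.5, -0.2, -0.2]
grip_width: 0.0002
[ 0.43580969 -0.38686712  0.21604459]
lid [(0.77, array([ 0.543, -0.177,  0.044]))]
lid [(0.69, array([ 0.549, -0.172,  0.051]))]
latch_pad [(0.88, array([ 0.458, -0.186,  0.03 ]))]
latch_pad [(0.67, array([ 0.458, -0.177,  0.035]))]
drill [(0.74, array([0.543, 0.425, 0.044]))]
drill [(0.83, array([0.558, 0.43 , 0.04 ])), (0.49, array([0.401, 0.024, 0.016]))]
ring [(0.59, array([0.397, 0.022, 0.017]))]
ring [(0.67, array([ 0.555, -0.161,  0.045])), (0.58, array([0.4  , 0.025, 0.014]))]
bracket0 [(0.75, array([ 0.556, -0.448,  0.004])), (0.72, array([0.745, 0.047, 0.005]))]
bracket0 [(0.89, array([0.723, 0.045, 0.007])), (0.55, array([ 0.529, -0.458,  0.007]))]
```

View pics/t9c.png

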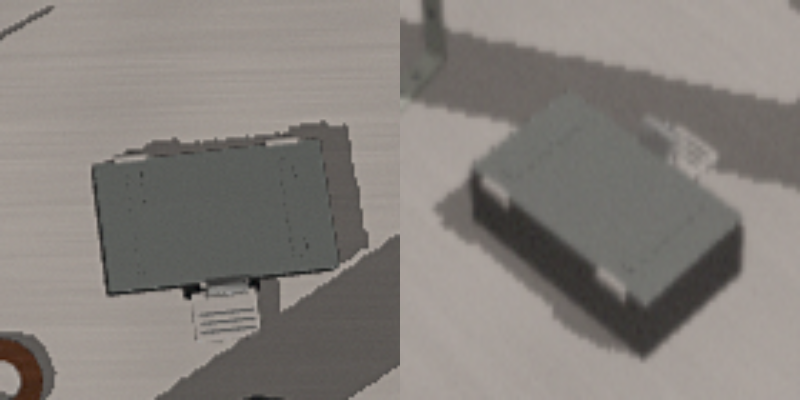

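View pics/t9.png

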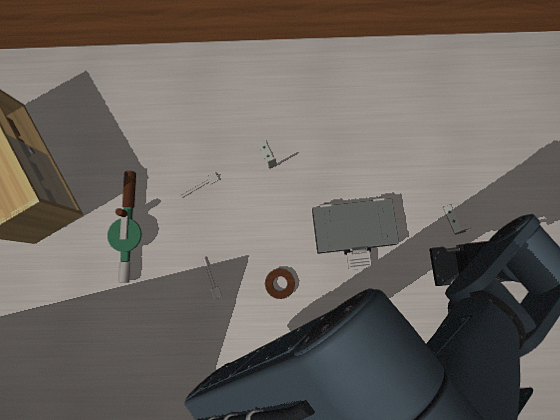

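The lid (355,225) is flat shut with the latch pad as at the start (358,258), and the bystanders are unmoved. The robot is clear at z 0.216.

```bash
python3 -m crank '0 0 0 0 0 0 1;0 0 0 0 0 0 1'; python3 -c "
from h import *
print(robot.hand_in())"
```

```text
time: 19.92
position: [0.4363, -0.3842, 0.215]
tool_rot: [0.999, 0.047, 0.008, 0.007]
ft_force: [0.3, -0.5, 0.0]
grip_width: 0.0006
the job is handed in; nothing more can be done
None
```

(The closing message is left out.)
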